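# Put the colour-coded ingredient scoops back on their own tubs

## Robot

A 7-joint arm with a two-finger parallel gripper is mounted at the origin on the work surface. World frame = base frame: x ahead of the robot, y to its left, z up, the work surface at z = 0. Lengths are in m, angles in rad, forces in N, time in s.
With the tool pointing down it reaches from about 0.35 to 0.9 m from the base axis. Payload 19.9 kg.
Tool frame: the origin (TCP) lies midway between the tips of the shut fingers; the grasp point (between the pads) lies ctrl.grip_depth behind it (ctrl.grip_depth is the distance from the TCP to the grasp point, in m); x points along the fingers, z is the direction in which the jaws open and shut, and the axes are right-handed (so a half turn about x gives the same grasp; the last joint's range is limited). The gripper opens to 85 mm and grips with 20 to 120 N. Pads are 22 mm wide; open, the fingers measure 114 mm over their backs; the gripper's body (76 mm by 85 mm) begins 54 mm behind the grasp point. The pads swing forward as they close: fully open they stand 13 mm farther back than shut.
Start: joints at [-1.321, 0.417, -0.01, 1.614, 0.005, 1.111, -0.053], TCP at [0.179, 0.599, 0.231] pointing down, gripper open.
Joint ranges: [-2.81, 2.81], [-0.39, 2.02], [-1.27, 1.25], [0.06, 2.57], [-1.19, 4.33], [0.19, 2], [-2.82, 2.82]. Speed limits (rad/s): [1.89, 1.89, 2.39, 2.39, 3.01, 3.01, 3.01].

## Interface

Orientations are given as a unit quaternion [x, y, z, w].
In Python, from cell import ctrl, eyes, close_job gives the robot as it stands.
- The arm moves only by the tool play_rows, never from a script. Its argument "moves" is a list of rows, each a list of 7 numbers: the opening, from 0 (shut) to 1 (fully open), then the shift along the world's x, y, z in m, then the turn, a rotation vector about the world's x, y, z in rad. A call has 1 to 5 rows; each row is the pose to reach, as a shift and turn from the pose commanded when the call began; what a row does not reach only later rows make up. A row lasts 1/10 s, in which the tool goes at most 50 mm and 8.59 degrees, less where a joint would pass 70% of its speed; a pose out of reach is approached as far as the arm can. A call with a gripper value outside its range is refused whole. The fingers move at their own pace and stop on an object; "squeeze" is the grip in N (left out, the last holds). Time passes only in rows, so rows that repeat a pose let the fingers close. It gives the time, the measured TCP pose, the force and the opening at its end, in the units of the state.
- ctrl.get_obs(): the state, without advancing time (a new reading comes with each control period).
- eyes.grab_frame(name): name is "scene" or "top" or "wrist"; returns a dict with "color" (400x640x3 uint8, red, green, blue), "fovy" (degrees; the focal length in pixels is half the picture's height over the tangent of half this angle, whatever the lens; pixels are square), "cx", "cy" (the principal point, pixels), "rvec" (rotation vector, rad) and "tvec" (3), from world to camera coordinates, as OpenCV has them; the wrist camera has in their place "T_tool_cam" (4x4, takes a point from camera to tool coordinates, whose origin is the TCP and whose axes are the tool frame's). Camera axes: x right, y down, z forward; pixel columns grow to the right and rows downward; lengths in m; the calibration is good to about 2 mm. A picture is of the moment at which its call begins: read the wrist's pose just before it. There is no depth.
- close_job(): hands the job in, once; it reports no verdict.
The state is a dict: "time_s": time; "q": joint angles; "joint_velocities": joint speeds; "joint_efforts": joint torques, N m; "position": TCP position; "eef_rot": TCP orientation; "force": force on the tool from outside, world axes, zero at the start; "torque": the same for the moment, N m; "opening": opening from 0.0 (shut) to 1.0 (fully open).
Only numpy, scipy, OpenCV 4.12 (cv2) and the standard library are available. Lean on these libraries where they do the work, as an engineer would, in place of code of your own. Each camera call takes 0.05 s, during which the arm holds its last target. There are 200 camera calls.

## Task

The three washed allergen scoops were put back on the wrong ingredient tubs: move each scoop to the tub whose lid has its own colour, lying flat on its bottom and wholly inside the lid's recess, along it. Park a scoop on the empty sheet pan on the way, because the clean scoops must never touch one another or the bare bench. Set each one down rather than dropping it, and leave the jar and the measuring cup standing where they are.

Things in the scene. Friction and masses are not known exactly. Their poses are not given: they have to be found in the camera images.
- scoop_red_center (a point): Loose red scoop, 180 x 58 x 40 mm, about 90 g, standing on its flat bottom. Point: mid-length, mid-width, 20 mm above its underside; z up. x along it: open bowl (58 wide, 40 high at the back, lower at the lip) from x = 0 to +90 mm; straight handle from 0 to -90 mm, 20 wide (y), 14 thick, centreline 12 mm above this point, free below. It balances at x = +20: grip the handle near the bowl, about x = -25.
- scoop_yellow_center (a point): Loose yellow scoop, 180 x 58 x 40 mm, about 90 g, standing on its flat bottom. Point: mid-length, mid-width, 20 mm above its underside; z up. x along it: open bowl (58 wide, 40 high at the back, lower at the lip) from x = 0 to +90 mm; straight handle from 0 to -90 mm, 20 wide (y), 14 thick, centreline 12 mm above this point, free below. It balances at x = +20: grip the handle near the bowl, about x = -25.
- scoop_blue_center (a point): Loose blue scoop, 180 x 58 x 40 mm, about 90 g, standing on its flat bottom. Point: mid-length, mid-width, 20 mm above its underside; z up. x along it: open bowl (58 wide, 40 high at the back, lower at the lip) from x = 0 to +90 mm; straight handle from 0 to -90 mm, 20 wide (y), 14 thick, centreline 12 mm above this point, free below. It balances at x = +20: grip the handle near the bowl, about x = -25.
- tub_red: White ingredient tub with a red lid, 220 (x) x 126 (y) x 77 mm high, fixed. Origin: centre of its underside, z up. The lid has one open recess for a scoop, centred over the origin: 200 (x) x 84 (y) mm, 7 mm deep, flat floor 70 mm above the origin. A scoop of another colour lies in it at the start; the red scoop belongs there.
- tub_yellow: White ingredient tub with a yellow lid, 220 (x) x 126 (y) x 77 mm high, fixed. Origin: centre of its underside, z up. The lid has one open recess for a scoop, centred over the origin: 200 (x) x 84 (y) mm, 7 mm deep, flat floor 70 mm above the origin. A scoop of another colour lies in it at the start; the yellow scoop belongs there.
- tub_blue: White ingredient tub with a blue lid, 220 (x) x 126 (y) x 77 mm high, fixed. Origin: centre of its underside, z up. The lid has one open recess for a scoop, centred over the origin: 200 (x) x 84 (y) mm, 7 mm deep, flat floor 70 mm above the origin. A scoop of another colour lies in it at the start; the blue scoop belongs there.
- sheet_pan: Small empty aluminium sheet pan, 240 (x) x 165 (y) mm, fixed to the bench. Origin: centre of its underside, z up. Flat inside floor 234 x 159 mm, 3 mm above the origin; rim 27 mm high. The free spot where one scoop can be parked.
- jar_center (a point): Closed amber glass jar with a steel lid, 68 mm across, 90 mm high, standing on the bench: a bystander. The point is its centre, half-way up.
- measure_center (a point): Open steel measuring cup without a handle, 76 mm across the rim, 60 mm high, standing on the bench: a bystander. The point is its centre, half-way up.
- table: The wooden bakers' bench under everything; its top is the plane z = 0.
There are look-alikes about, which are no part of the job. Leave any grey or white look-alike of the part that bears scoop_red_center alone.

How it is judged:
By the outcome, as a careful person would: the job done as asked, in the order asked, and still so for the second after the job is handed in, with the robot touching nothing.
It also fails if it takes over 104 s, if anything falls off the work surface, if the arm or the gripper's body presses on something with over 40 N, if the wrist force passes 120 N, or if a joint passes its speed limit or range.

## Working session

There is one attempt and no reset: what is moved stays moved. The work goes in short steps, Python scripts to look and compute and a tool call to move; the robot and the scene stay as the last step left them, time stands still between calls to the robot, and variables do not carry over. Pictures are saved under pics/ and viewed, about 12 in all and at most 16, crops included, and the job is handed in when it is done.

Besides the shell and the picture viewer there is one more tool, called after ">>>" by a JSON object that holds its "op" and its "data". play_rows: Moves the arm, as the interface text tells. Its arguments: {"type":"object","properties":{"moves":{"type":"array","items":{"type":"array","items":{"type":"number"}}},"squeeze":{"type":"number"}},"required":["moves"]}

```bash
ls; mkdir -p pics
cat > h.py <<'E'
import numpy as np, cv2
from cell import ctrl, eyes
def grab(n):
    o=ctrl.get_obs(); f=eyes.grab_frame(n); return o,f
def save(f,p): cv2.imwrite(p,f["color"][:,:,::-1])
E
python3 - <<'E'
from h import *
import pickle
o=ctrl.get_obs(); print(o, getattr(ctrl,'grip_depth',None))
for n in("top","scene","wrist"):
    f=eyes.grab_frame(n); save(f,f"pics/{n}0.png"); pickle.dump(f,open(n+"0.pkl","wb")); print({k:v for k,v in f.items() if k!="color"})
E
```

```text
pics
{'time_s': 0.0, 'q': array([-1.32151226,  0.41799943, -0.01028699,  1.61419284,  0.00468028,
        1.11069022, -0.05300102]), 'joint_velocities': array([-0.00156661,  0.00062695, -0.00136059,  0.0003994 , -0.0003021 ,
       -0.00058324, -0.00025654]), 'joint_efforts': array([ 1.48555897e-03, -8.64449430e+01,  6.79648183e-01, -4.34896874e+01,
        1.92098256e-02,  7.51659391e-03,  7.29568256e-06]), 'position': array([0.1791019 , 0.59841585, 0.23063661]), 'eef_rot': array([-0.42256981,  0.56750894,  0.42198973,  0.56682715]), 'force': array([-0.5873545 , -0.40392543, -0.28193709]), 'torque': array([-0.02494191,  0.01571736,  0.02664872]), 'opening': 0.9982921243687712} 0.0187
{'fovy': 50.17734350698879, 'cx': 315.502825457695, 'cy': 203.55317784744682, 'rvec': array([ 2.11989018, -2.15935   ,  0.13716792]), 'tvec': array([5.45609410e-04, 4.74142139e-01, 1.07211073e+00])}
{'fovy': 49.91737691581032, 'cx': 319.6876140510893, 'cy': 192.43957900693636, 'rvec': array([ 2.03781885,  1.7086645 , -0.5255129 ]), 'tvec': array([-0.07878452, -0.33252379,  1.58625293])}
{'fovy': 62.967317222612294, 'cx': 317.9215951130625, 'cy': 195.58231469584751, 'T_tool_cam': array([[-8.21877556e-04, -2.73973697e-01,  9.61736834e-01,
        -1.42908684e-01],
       [ 1.32953582e-03, -9.61736608e-01, -2.73972497e-01,
         6.93274036e-02],
       [ 9.99998778e-01,  1.05349172e-03,  1.15468758e-03,
         2.33712877e-04],
       [ 0.00000000e+00,  0.00000000e+00,  0.00000000e+00,
         1.00000000e+00]])}
```

View pics/top0.png

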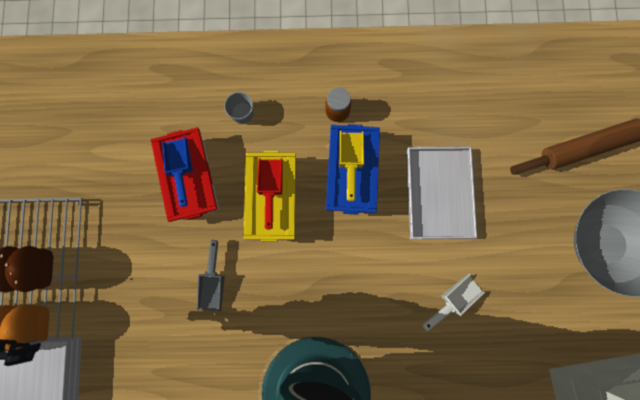

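View pics/scene0.png

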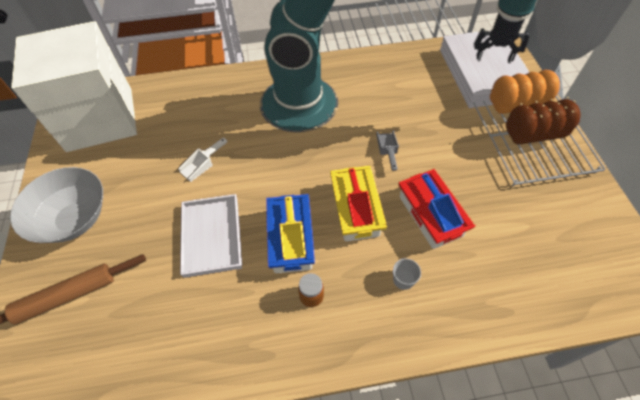

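```bash
cat >> h.py <<'E'
from scipy.optimize import minimize
from scipy.spatial.transform import Rotation as R
def cam(f,o=None):
    h,w=f["color"].shape[:2]; fl=h/2/np.tan(np.radians(f["fovy"]/2))
    K=np.array([[fl,0,f["cx"]],[0,fl,f["cy"]],[0,0,1.]])
    if "rvec" in f: return K,R.from_rotvec(f["rvec"]).as_matrix(),np.array(f["tvec"])
    T=np.eye(4);T[:3,:3]=R.from_quat(o["eef_rot"]).as_matrix();T[:3,3]=o["position"]
    M=np.linalg.inv(T@f["T_tool_cam"]); return K,M[:3,:3],M[:3,3]
def proj(c,P): 
    K,r,t=c; p=(np.atleast_2d(P)@r.T+t)@K.T; return p[:,:2]/p[:,2:]
def ray(c,uv,z):
    K,r,t=c; d=np.linalg.inv(K)@[*uv,1]; d=r.T@d; C=-r.T@t; return C+d*(z-C[2])/d[2]
HUE={"red":lambda H:(H<8)|(H>172),"yellow":lambda H:(H>21)&(H<36),"blue":lambda H:(H>105)&(H<125)}
def mask(f,col):
    h=cv2.cvtColor(f["color"],cv2.COLOR_RGB2HSV); return (HUE[col](h[...,0])&(h[...,1]>165)&(h[...,2]>50)).astype(np.uint8)
def boxp(a,b): return np.array([[x,y,z] for x in(a[0],b[0]) for y in(a[1],b[1]) for z in(a[2],b[2])],float)
BOWL=np.array([[x,y,z] for y in(-.029,.029) for x,z in((0,-.02),(.09,-.02),(0,.02),(.09,.0),(.03,.02))])
SCOOP=[BOWL,boxp((-.09,-.01,.005),(.002,.01,.019))]
LID=[boxp((-.11,-.063,.077),(.11,.063,.077))]
PAN=[boxp((-.12,-.0825,.027),(.12,.0825,.027))]
S=4
def sil(c,parts,p,z,shape):
    m=np.zeros((shape[0]*S,shape[1]*S),np.uint8); r=R.from_euler("z",p[2]).as_matrix()
    for q in parts:
        uv=proj(c,q@r.T+[p[0],p[1],z]); uv=(uv+.5)*S-.5
        cv2.fillConvexPoly(m,cv2.convexHull(np.round(uv*16).astype(np.int32)),1,shift=4)
    return cv2.resize(m.astype(np.float32),(shape[1],shape[0]),interpolation=cv2.INTER_AREA)
def fit(views,parts,p0,z):
    def cost(p):
        s=0
        for c,m in views:
            a=sil(c,parts,p,z,m.shape); s+=1-np.minimum(a,m).sum()/np.maximum(a,m).sum()
        return s/len(views)
    for st in((.015,.015,.15),(.003,.003,.03)):
        sx=[p0]+[np.array(p0)+np.eye(3)[i]*st[i] for i in range(3)]
        r=minimize(cost,p0,method="Nelder-Mead",options=dict(initial_simplex=sx,xatol=1e-5,fatol=1e-5)); p0=r.x
    return p0,r.fun
E
cat > m.py <<'E'
from h import *
import pickle
F={n:pickle.load(open(n+"0.pkl","rb")) for n in("top","scene")}
C={n:cam(f) for n,f in F.items()}
def comps(m,a=150): 
    n,l,s,c=cv2.connectedComponentsWithStats(m); return [((l==i).astype(np.uint8),s[i],c[i]) for i in range(1,n) if s[i,4]>a]
seed={"lid":{"red":(183,174),"yellow":(270,196),"blue":(354,169)},"sc":{"blue":(177,170),"red":(269,192),"yellow":(351,165)}}
on={"red":"blue","yellow":"red","blue":"yellow"}
for lid,sc in on.items():
    p=ray(C["top"],seed["lid"][lid],.077)
    out=[]
    for kind,col,parts,z in(("lid",lid,LID,0),("sc",sc,SCOOP,.09)):
        vs={}
        for n in C:
            ctr=proj(C[n],[p[0],p[1],.077])[0]
            quad=cv2.convexHull(proj(C[n],boxp((-.14,-.09,.07),(.14,.09,.1))+[p[0],p[1],0]).astype(np.int32))
            roi=np.zeros((400,640),np.uint8); cv2.fillConvexPoly(roi,quad,1)
            m=mask(F[n],col)*roi
            if kind=="lid":
                m=m|mask(F[n],sc)*0
                pts=np.argwhere(cv2.morphologyEx(m,cv2.MORPH_OPEN,np.ones((2,2),np.uint8)))[:,::-1]
                mm=np.zeros_like(m); cv2.fillConvexPoly(mm,cv2.convexHull(pts.astype(np.int32)),1); m=mm
            else: 
                cs=comps(m,60); m=max(cs,key=lambda q:q[1][4])[0]
            vs[n]=(C[n],m)
        x0=[p[0],p[1],0 if kind=="lid" else np.pi*0]
        for nm,v in (("top",[vs["top"]]),("scene",[vs["scene"]]),("both",list(vs.values()))):
            r=min((fit(v,parts,[x0[0],x0[1],a],z) for a in (-.25,.0,.25)),key=lambda q:q[1])
            print(kind,col,nm,np.round(r[0],4),round(r[1],3))
g={}
p=ray(C["top"],(442,193),.027); print("pan corners",[np.round(ray(C["top"],q,.027)[:2],3) for q in((408,148),(473,148),(476,239),(409,239))])
print("jar",ray(C["top"],(339,98),.09),"cup",ray(C["top"],(239,103),.06))
o=ctrl.get_obs();print(R.from_quat(o["eef_rot"]).as_matrix().round(3))
E
python3 m.py
```

```text
lid red top [0.5487 0.3223 0.2333] 0.059
lid red scene [0.5585 0.3266 0.2436] 0.095
lid red both [0.5538 0.3241 0.2315] 0.098
sc blue top [0.5543 0.3304 0.2297] 0.215
sc blue scene [0.5469 0.3311 0.1356] 0.325
sc blue both [0.5476 0.3297 0.2242] 0.274
lid yellow top [ 0.489   0.1036 -0.0234] 0.058
lid yellow scene [ 0.5011  0.1086 -0.0216] 0.073
lid yellow both [ 0.4936  0.1065 -0.0215] 0.092
sc red top [4.940e-01 1.052e-01 2.000e-04] 0.16
sc red scene [ 0.4919  0.1077 -0.0547] 0.184
sc red both [ 0.4912  0.1055 -0.0143] 0.177
lid blue top [ 0.5537 -0.1063 -0.0766] 0.032
lid blue scene [ 0.566  -0.101  -0.0642] 0.072
lid blue both [ 0.5569 -0.1051 -0.0682] 0.104
sc yellow top [ 0.5593 -0.0984 -0.0519] 0.132
sc yellow scene [ 0.5563 -0.0978 -0.0228] 0.187
sc yellow both [ 0.5572 -0.0983 -0.0518] 0.163
pan corners [array([ 0.619, -0.255]), array([ 0.615, -0.426]), array([ 0.375, -0.417]), array([ 0.378, -0.246])]
jar [ 0.73624806 -0.07349096  0.09      ] cup [0.74095817 0.18767365 0.06      ]
[[-0.    -0.958  0.287]
 [-0.001  0.287  0.958]
 [-1.    -0.    -0.001]]
```

>>> {"op": "play_rows", "data": {"moves": [[1, 0.02, -0.02, 0.03, 0, 0, 0.05], [1, 0.05, -0.04, 0.03, 0, 0, 0.15], [1, 0.08, -0.07, 0.03, 0, 0, 0.25], [1, 0.115, -0.1, 0.03, 0, 0, 0.35], [1, 0.15, -0.13, 0.03, 0, 0, 0.45]], "squeeze": 60}}

```text
time_s: 0.65
position: [0.3301, 0.4674, 0.2612]
eef_rot: [0.539, -0.457, -0.539, -0.457]
force: [-0.3, 1.1, -0.1]
opening: 0.998
```

>>> {"op": "play_rows", "data": {"moves": [[1, 0.035, -0.03, 0, 0, 0, 0.07], [1, 0.07, -0.06, 0, 0, 0, 0.07], [1, 0.105, -0.09, 0, 0, 0, 0.07], [1, 0.14, -0.12, 0, 0, 0, 0.07], [1, 0.16, -0.14, 0, 0, 0, 0.07]]}}

```text
time_s: 1.15
position: [0.4916, 0.3257, 0.2611]
eef_rot: [0.554, -0.441, -0.553, -0.44]
force: [-0.5, 0.6, 0.9]
opening: 1.002
```

>>> {"op": "play_rows", "data": {"moves": [[1, 0, 0, 0, 0, 0, 0], [1, 0, 0, 0, 0, 0, 0], [1, 0, 0, 0, 0, 0, 0]]}}

```text
time_s: 1.45
position: [0.4883, 0.3297, 0.2611]
eef_rot: [-0.554, 0.439, 0.554, 0.439]
force: [0.2, 0.3, 0.2]
opening: 0.998
```

Run:
```python
from h import *
import pickle
o,f=grab("wrist"); pickle.dump((o,f),open("w_red.pkl","wb")); save(f,"pics/w_red.png"); print(o["position"],o["eef_rot"],o["q"].round(2),o["time_s"])
```

```text
[0.48829657 0.32974443 0.26114427] [-0.55409157  0.43915889  0.55439776  0.43905026] [-0.71  0.33  0.09  1.67 -0.03  1.14  1.18] 1.45
```

View pics/w_red.png

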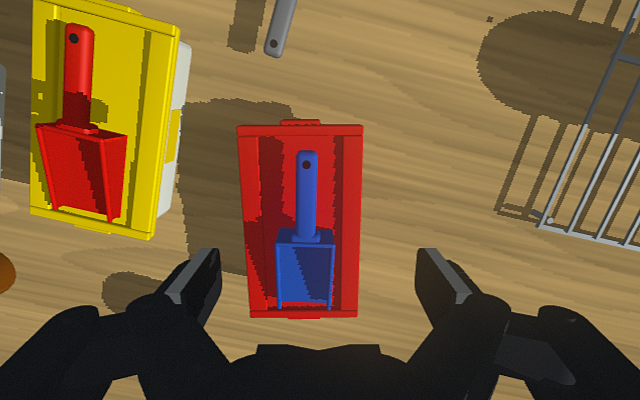

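```bash
cat > w.py <<'E'
from h import *
import pickle,sys
def run(tag,jobs,out=None):
    o,f=pickle.load(open(f"w_{tag}.pkl","rb")); c=cam(f,o); im=f["color"].copy()
    for kind,col,p0,z in jobs:
        parts={"lid":LID,"sc":SCOOP,"pan":PAN}[kind]
        m=mask(f,col)
        roi=cv2.dilate((sil(c,[boxp((-.11,-.063,.07),(.11,.063,.077))] if kind=="lid" else SCOOP,p0,0 if kind=="lid" else z,m.shape)>0).astype(np.uint8),np.ones((15,15),np.uint8))
        m=m*roi
        n,l,s,_=cv2.connectedComponentsWithStats(m); m=(l==1+s[1:,4].argmax()).astype(np.uint8)
        m=cv2.morphologyEx(m,cv2.MORPH_CLOSE,np.ones((5,5),np.uint8))
        if kind=="lid":
            cn,_=cv2.findContours(m,0,1); m2=np.zeros_like(m); cv2.drawContours(m2,cn,-1,1,-1); m=m2
            ms=cv2.morphologyEx(m,cv2.MORPH_OPEN,np.ones((1,61),np.uint8)) if 1 else m
            m=ms
        p,e=fit([(c,m)],parts,p0,z); print(kind,col,np.round(p,4),round(e,3))
        s=(sil(c,parts,p,z,m.shape)>.5).astype(np.uint8)
        for mm,colr in((m,(255,255,255)),(s,(0,255,0))):
            cn,_=cv2.findContours(mm,0,1); cv2.drawContours(im,cn,-1,colr,1)
    cv2.imwrite(f"pics/{out or 'fit_'+tag}.png",im[:,:,::-1])
E
python3 - <<'E'
from w import *
run("red",[("lid","red",[.549,.322,.233],0),("sc","blue",[.551,.33,.23],.09)])
E
```

```text
lid red [0.5521 0.3275 0.2332] 0.011
sc blue [0.5606 0.3334 0.2067] 0.702
```

View pics/fit_red.png

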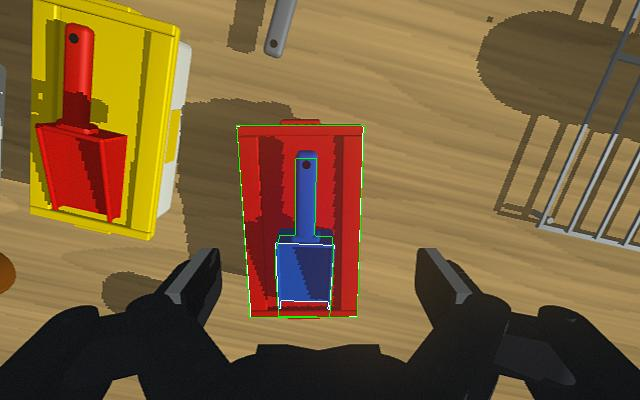

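```bash
sed -i 's/h\[...,1\]>165)&(h\[...,2\]>50)/h[...,1]>(165 if col!="blue" else 110))\&(h[...,2]>40)/; s/(H>105)&(H<125)/(H>100)\&(H<130)/' h.py
python3 - <<'E'
from w import *
o,f=pickle.load(open("w_red.pkl","rb")); h=cv2.cvtColor(f["color"],cv2.COLOR_RGB2HSV); print(h[200,306],h[200,312],h[235,300])
run("red",[("lid","red",[.549,.322,.233],0),("sc","blue",[.551,.33,.23],.09),("sc","red",[.492,.1055,-.01],.09)])
E
```

```text
[114 171 164] [113 179 180] [113 181 148]
lid red [0.5521 0.3275 0.2332] 0.011
sc blue [0.5527 0.3323 0.2003] 0.112
sc red [ 0.4954  0.1062 -0.0325] 0.147
```

View pics/fit_red.png

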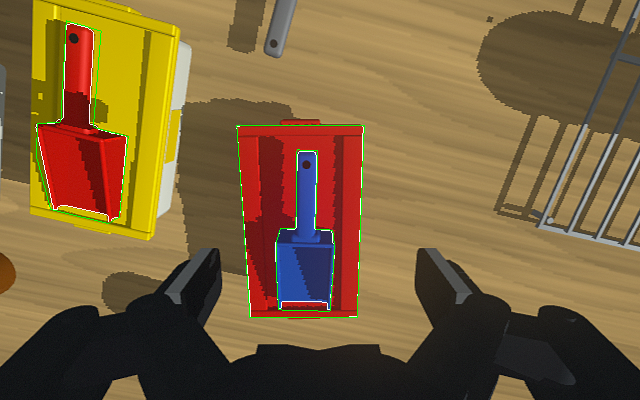

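>>> {"op": "play_rows", "data": {"moves": [[1, -0.015, -0.045, 0, 0, 0, -0.08], [1, -0.03, -0.09, 0, 0, 0, -0.16], [1, -0.045, -0.135, 0, 0, 0, -0.25], [1, -0.06, -0.18, 0, 0, 0, -0.25], [1, -0.065, -0.225, 0, 0, 0, -0.25]]}}

```text
time_s: 2.0
position: [0.4225, 0.1032, 0.2614]
eef_rot: [-0.495, 0.504, 0.495, 0.505]
force: [1.5, -0.3, 0.3]
opening: 0.999
```

>>> {"op": "play_rows", "data": {"moves": [[1, 0, 0, 0, 0, 0, 0], [1, 0, 0, 0, 0, 0, 0], [1, 0, 0, 0, 0, 0, 0]]}}

```text
time_s: 2.3
position: [0.4241, 0.105, 0.2613]
eef_rot: [-0.495, 0.505, 0.495, 0.505]
force: [-0.2, -0.4, 0.7]
opening: 0.999
```

Run:
```python
from w import *
o,f=grab("wrist"); pickle.dump((o,f),open("w_yel.pkl","wb")); print(o["position"],o["q"].round(2),o["time_s"])
run("yel",[("lid","yellow",[.493,.106,-.023],0),("sc","red",[.495,.1062,-.02],.09)])
```

```text
[0.42413189 0.10504621 0.26134154] [-0.54  0.04  0.24  2.03 -0.01  1.08  1.25] 2.3
lid yellow [ 0.4915  0.1074 -0.0176] 0.006
sc red [ 0.4981  0.1057 -0.0185] 0.312
```

>>> {"op": "play_rows", "data": {"moves": [[1, 0.015, -0.045, 0, 0, 0, -0.04], [1, 0.03, -0.09, 0, 0, 0, -0.04], [1, 0.045, -0.135, 0, 0, 0, -0.04], [1, 0.06, -0.17, 0, 0, 0, -0.04], [1, 0.065, -0.2, 0, 0, 0, -0.04]]}}

```text
time_s: 2.85
position: [0.4904, -0.0973, 0.261]
eef_rot: [-0.485, 0.515, 0.485, 0.514]
force: [1.1, -0.4, -0.1]
opening: 1.003
```

>>> {"op": "play_rows", "data": {"moves": [[1, 0, 0, 0, 0, 0, 0], [1, 0, 0, 0, 0, 0, 0], [1, 0, 0, 0, 0, 0, 0]]}}

```text
time_s: 3.15
position: [0.4893, -0.0947, 0.261]
eef_rot: [-0.485, 0.515, 0.485, 0.514]
force: [-0.3, 0.2, 0.2]
opening: 1.0
```

Run:
```python
from w import *
o,f=grab("wrist"); pickle.dump((o,f),open("w_blu.pkl","wb")); print(o["position"],o["q"].round(2),o["time_s"])
run("blu",[("lid","blue",[.555,-.103,-.07],0),("sc","yellow",[.558,-.0985,-.05],.09)])
a,b=cv2.imread("pics/fit_yel.png"),cv2.imread("pics/fit_blu.png"); cv2.imwrite("pics/ab.png",cv2.resize(np.vstack([a[:330],b[:330]]),None,fx=.9,fy=.9))
```

```text
[ 0.48934668 -0.09474419  0.26101919] [-0.27  0.17  0.45  1.9  -0.08  1.09  1.72] 3.15
lid blue [ 0.5582 -0.103  -0.0722] 0.014
sc yellow [ 0.5614 -0.0973 -0.04  ] 0.124
```

View pics/ab.png

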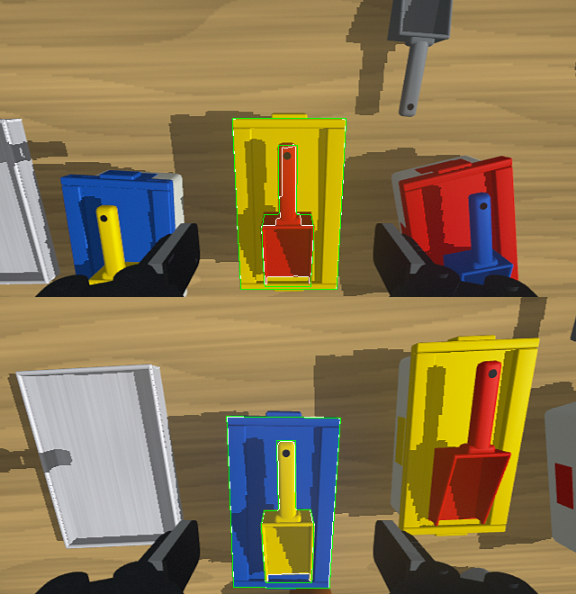

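>>> {"op": "play_rows", "data": {"moves": [[1, 0.03, 0, 0, 0, 0, 0.02], [1, 0.047, -0.002, -0.03, 0, 0, 0.02], [1, 0.047, -0.002, -0.07, 0, 0, 0.02], [1, 0.047, -0.002, -0.11, 0, 0, 0.02], [1, 0.047, -0.002, -0.13, 0, 0, 0.02]]}}

```text
time_s: 3.7
position: [0.5349, -0.0967, 0.1282]
eef_rot: [-0.489, 0.51, 0.491, 0.509]
force: [-0.0, -0.9, 1.5]
opening: 0.998
```

>>> {"op": "play_rows", "data": {"moves": [[1, 0, 0, -0.01, 0, 0, 0], [1, 0, 0, -0.02, 0, 0, 0], [1, 0, 0, -0.02, 0, 0, 0], [1, 0, 0, -0.02, 0, 0, 0]]}}

```text
time_s: 4.1
position: [0.5367, -0.0981, 0.1121]
eef_rot: [-0.49, 0.51, 0.489, 0.51]
force: [-0.2, -0.7, -0.4]
opening: 1.001
```

Run:
```python
from w import *
o,f=grab("wrist"); pickle.dump((o,f),open("w_g1.pkl","wb")); save(f,"pics/g1.png")
print(o["position"],o["eef_rot"],o["time_s"])
```

```text
[ 0.53669255 -0.09814255  0.1121023 ] [-0.49007898  0.50973025  0.48947649  0.51030425] 4.1
```

View pics/g1.png

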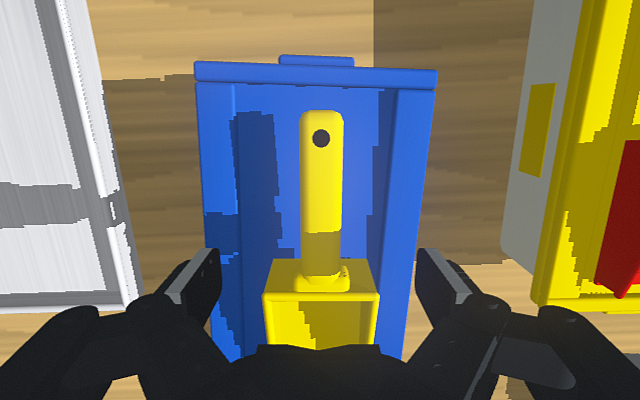

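Run:
```python
from w import *
o,f=pickle.load(open("w_g1.pkl","rb")); c=cam(f,o)
print(proj(c,o["position"]), proj(c,o["position"]+[0,0,.0187]))
for uv,z in(((320,112),.107),((320,262),.11),((320,290),.11),((300,200),.109),((342,200),.109),((266,262),.11),((377,262),.11)): print(uv,(ray(c,uv,z)-o["position"]).round(4),ray(c,uv,z).round(4))
```

```text
[[317.07097535 252.86404534]] [[316.99062351 272.4454868 ]]
(320, 112) [-0.0651  0.0039 -0.0051] [ 0.4715 -0.0943  0.107 ]
(320, 262) [ 0.006   0.0012 -0.0021] [ 0.5427 -0.0969  0.11  ]
(320, 290) [ 0.0215  0.0006 -0.0021] [ 0.5582 -0.0975  0.11  ]
(300, 200) [-0.0258 -0.0069 -0.0031] [ 0.5109 -0.1051  0.109 ]
(342, 200) [-0.025   0.0126 -0.0031] [ 0.5117 -0.0855  0.109 ]
(266, 262) [ 0.0049 -0.0253 -0.0021] [ 0.5416 -0.1234  0.11  ]
(377, 262) [ 0.0071  0.0291 -0.0021] [ 0.5438 -0.069   0.11  ]
```

>>> {"op": "play_rows", "data": {"moves": [[1, 0, 0.002, -0.01, 0, 0, 0], [1, 0, 0.002, -0.02, 0, 0, 0], [1, 0, 0.002, -0.026, 0, 0, 0], [1, 0, 0.002, -0.026, 0, 0, 0]]}}

```text
time_s: 4.55
position: [0.5356, -0.0962, 0.0841]
eef_rot: [-0.489, 0.511, 0.49, 0.51]
force: [-0.5, -0.1, 1.6]
opening: 1.0
```

>>> {"op": "play_rows", "data": {"moves": [[0, 0, 0, 0, 0, 0, 0], [0, 0, 0, 0, 0, 0, 0], [0, 0, 0, 0, 0, 0, 0], [0, 0, 0, 0, 0, 0, 0], [0, 0, 0, 0, 0, 0, 0]]}}

```text
time_s: 5.05
position: [0.5363, -0.0963, 0.0855]
eef_rot: [-0.49, 0.51, 0.49, 0.51]
force: [-0.8, 0.3, 5.1]
opening: 0.224
```

>>> {"op": "play_rows", "data": {"moves": [[0, 0, 0, 0, 0, 0, 0], [0, 0, 0, 0, 0, 0, 0], [0, 0, 0, 0, 0, 0, 0]]}}

```text
time_s: 5.35
position: [0.5363, -0.0963, 0.0855]
eef_rot: [-0.49, 0.51, 0.49, 0.51]
force: [-1.2, 0.8, 5.2]
opening: 0.225
```

>>> {"op": "play_rows", "data": {"moves": [[0, 0, 0, 0.005, 0, 0, 0], [0, 0, 0, 0.015, 0, 0, 0], [0, 0, 0, 0.035, 0, 0, 0], [0, 0, 0, 0.065, 0, 0, 0], [0, 0, 0, 0.09, 0, 0, 0]]}}

```text
time_s: 5.85
position: [0.5362, -0.0964, 0.1772]
eef_rot: [-0.49, 0.51, 0.489, 0.51]
force: [0.1, 0.4, 0.2]
opening: 0.223
```

>>> {"op": "play_rows", "data": {"moves": [[0, -0.005, -0.02, 0, 0, 0, 0], [0, -0.015, -0.055, 0, 0, 0, 0], [0, -0.025, -0.095, 0, 0, 0, 0], [0, -0.035, -0.135, 0, 0, 0, 0], [0, -0.045, -0.17, 0, 0, 0, 0]]}}

```text
time_s: 6.35
position: [0.4905, -0.2682, 0.1762]
eef_rot: [-0.49, 0.51, 0.489, 0.51]
force: [-0.0, 0.2, -1.0]
opening: 0.22
```

>>> {"op": "play_rows", "data": {"moves": [[0, -0.01, -0.035, 0, 0, 0, 0], [0, -0.017, -0.06, -0.01, 0, 0, 0], [0, -0.019, -0.069, -0.04, 0, 0, 0], [0, -0.019, -0.069, -0.07, 0, 0, 0], [0, -0.019, -0.069, -0.09, 0, 0, 0]]}}

```text
time_s: 6.85
position: [0.4715, -0.3353, 0.0841]
eef_rot: [-0.489, 0.51, 0.49, 0.51]
force: [0.5, 0.9, -0.0]
opening: 0.22
```

Run:
```python
from w import *
o,f=grab("wrist"); pickle.dump((o,f),open("w_p1.pkl","wb")); save(f,"pics/p1.png")
o,g=grab("top"); print(o["position"],o["eef_rot"],o["opening"],o["force"],o["time_s"])
cv2.imwrite("pics/p1.png",np.hstack([f["color"],g["color"][80:380,380:600].repeat(2,0).repeat(2,1)[:400]])[:,:800,::-1])
```

```text
[ 0.47065768 -0.33435396  0.08165199] [-0.48823278  0.51063366  0.49101314  0.50969414] 0.2207825945404469 [-3.00190625  2.23525358 -5.34672774] 6.9
```

View pics/p1.png

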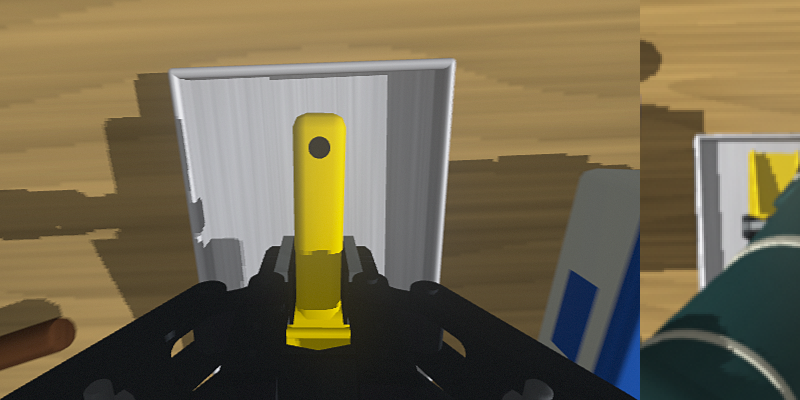

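Run:
```python
from w import *
o,f=pickle.load(open("w_g1.pkl","rb")); c=cam(f,o)
for t in(-.05,0,.05):
  g=np.array([0,0,.0187]); e=R.from_euler("y",t).apply([-.065,0,.0048]); e2=R.from_euler("y",t).apply([.025,0,.0068])
  print(t,proj(c,o["position"]+g+e),proj(c,o["position"]+g+e2))
# pan rear rim edge
o,f=pickle.load(open("w_p1.pkl","rb")); c=cam(f,o)
print([ray(c,uv,.027).round(3) for uv in((172,72),(455,62),(440,283),(200,280))])
```

```text
-0.05 [[309.84445911 114.41980676]] [[319.28700563 334.43389967]]
0 [[309.65328662 115.21301877]] [[319.30645141 333.17313568]]
0.05 [[309.47424788 116.53101538]] [[319.31981691 331.78566069]]
[array([ 0.382, -0.415,  0.027]), array([ 0.383, -0.253,  0.027]), array([ 0.525, -0.253,  0.027]), array([ 0.516, -0.418,  0.027])]
```

>>> {"op": "play_rows", "data": {"moves": [[0, 0, 0, -0.015, 0, 0, 0], [0, 0, 0, -0.03, 0, 0, 0], [0, 0, 0, -0.045, 0, 0, 0], [0, 0, 0, -0.055, 0, 0, 0], [0, 0, 0, -0.055, 0, 0, 0]]}}

```text
time_s: 7.45
position: [0.4715, -0.3348, 0.0288]
eef_rot: [-0.489, 0.51, 0.49, 0.51]
force: [0.1, -0.3, -0.9]
opening: 0.219
```

>>> {"op": "play_rows", "data": {"moves": [[0, 0, 0, -0.002, 0, 0, 0], [0, 0, 0, -0.004, 0, 0, 0], [0, 0, 0, -0.006, 0, 0, 0], [0, 0, 0, -0.006, 0, 0, 0]]}}

```text
time_s: 7.85
position: [0.4723, -0.3352, 0.0243]
eef_rot: [-0.49, 0.51, 0.49, 0.51]
force: [0.7, -0.7, -0.3]
opening: 0.223
```

>>> {"op": "play_rows", "data": {"moves": [[0, 0, 0, -0.002, 0, 0, 0], [0, 0, 0, -0.003, 0, 0, 0], [0, 0, 0, -0.004, 0, 0, 0], [0, 0, 0, -0.004, 0, 0, 0]]}}

```text
time_s: 8.25
position: [0.4721, -0.3352, 0.0201]
eef_rot: [-0.49, 0.51, 0.49, 0.51]
force: [-0.6, -0.4, -0.2]
opening: 0.22
```

>>> {"op": "play_rows", "data": {"moves": [[0, 0, 0, -0.001, 0, 0, 0], [0, 0, 0, -0.001, 0, 0, 0], [0, 0, 0, -0.002, 0, 0, 0], [0, 0, 0, -0.002, 0, 0, 0]]}}

```text
time_s: 8.65
position: [0.4721, -0.3353, 0.0186]
eef_rot: [-0.49, 0.51, 0.49, 0.51]
force: [-4.1, 2.4, 7.6]
opening: 0.222
```

>>> {"op": "play_rows", "data": {"moves": [[0.5, 0, 0, 0, 0, 0, 0], [0.5, 0, 0, 0, 0, 0, 0], [0.5, 0, 0, 0, 0, 0, 0], [0.5, 0, 0, 0, 0, 0, 0]]}}

```text
time_s: 9.05
position: [0.4722, -0.3353, 0.0182]
eef_rot: [-0.49, 0.51, 0.49, 0.51]
force: [0.8, -0.6, 0.4]
opening: 0.502
```

>>> {"op": "play_rows", "data": {"moves": [[0.7, 0, 0, 0.01, 0, 0, 0], [1, 0, 0, 0.04, 0, 0, 0], [1, 0, 0, 0.085, 0, 0, 0], [1, 0, 0, 0.13, 0, 0, 0], [1, 0, 0, 0.17, 0, 0, 0]]}}

```text
time_s: 9.55
position: [0.472, -0.3355, 0.1912]
eef_rot: [-0.49, 0.51, 0.489, 0.51]
force: [1.5, -0.4, -0.6]
opening: 1.004
```

>>> {"op": "play_rows", "data": {"moves": [[1, 0, 0.045, 0.01, 0, 0, 0.02], [1, 0, 0.09, 0.01, 0, 0, 0.04], [1, 0, 0.135, 0.01, 0, 0, 0.06], [1, 0, 0.18, 0.01, 0, 0, 0.08], [1, 0, 0.225, 0.01, 0, 0, 0.08]]}}

```text
time_s: 10.05
position: [0.4718, -0.1086, 0.1991]
eef_rot: [0.51, -0.49, -0.51, -0.49]
force: [1.1, -0.5, -0.4]
opening: 1.002
```

Run:
```python
from w import *
o,f=grab("top"); save(f,"pics/t1.png"); print(o["position"],o["opening"])
cv2.imwrite("pics/t1.png",cv2.resize(f["color"][100:260,130:500,::-1],None,fx=2,fy=2))
c=cam(f); m=mask(f,"yellow"); m[:,:400]=0; m[:120]=0;m[260:]=0; m[:,490:]=0
print(m.sum(),fit([(c,m)],SCOOP,[.497,-.335,-.04],.023))
```

```text
[ 0.47182356 -0.10863946  0.19907339] 1.0016682139938704
1001 (array([ 0.49505566, -0.3361507 , -0.05979932]), np.float64(0.1754828691482544))
```

View pics/t1.png

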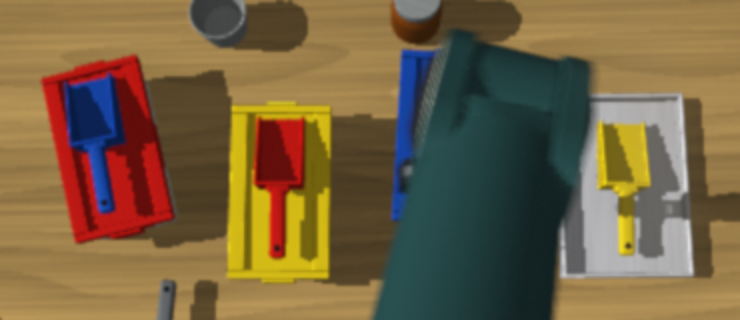

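>>> {"op": "play_rows", "data": {"moves": [[1, 0.005, 0.045, 0, 0, 0, 0.03], [1, 0.01, 0.09, 0, 0, 0, 0.06], [1, 0.015, 0.135, 0, 0, 0, 0.09], [1, 0.02, 0.18, 0, 0, 0, 0.12], [1, 0.025, 0.22, 0, 0, 0, 0.16]]}}

```text
time_s: 10.6
position: [0.4971, 0.1119, 0.1991]
eef_rot: [0.548, -0.447, -0.547, -0.448]
force: [0.6, -0.1, -0.2]
opening: 1.001
```

>>> {"op": "play_rows", "data": {"moves": [[1, 0.005, 0.045, 0, 0, 0, 0], [1, 0.01, 0.09, 0, 0, 0, 0], [1, 0.015, 0.135, 0, 0, 0, 0], [1, 0.02, 0.18, 0, 0, 0, 0], [1, 0.031, 0.215, -0.02, 0, 0, 0]]}}

```text
time_s: 11.1
position: [0.5286, 0.3284, 0.181]
eef_rot: [0.548, -0.446, -0.547, -0.449]
force: [0.2, 0.5, 0.2]
opening: 1.003
```

>>> {"op": "play_rows", "data": {"moves": [[1, 0, 0, -0.03, 0, 0, 0], [1, 0, 0, -0.06, 0, 0, 0], [1, 0, 0, -0.06, 0, 0, 0], [1, 0, 0, -0.06, 0, 0, 0]]}}

```text
time_s: 11.5
position: [0.5285, 0.3245, 0.1193]
eef_rot: [0.547, -0.448, -0.547, -0.448]
force: [0.4, -0.1, 1.3]
opening: 1.003
```

```bash
cat > hd.py <<'E'
from w import *
def handle(tag,col,ztop=.109):
    o,f=grab("wrist"); pickle.dump((o,f),open(f"w_{tag}.pkl","wb")); save(f,f"pics/{tag}.png")
    c=cam(f,o); m=mask(f,col); Rm=R.from_quat(o["eef_rot"]).as_matrix()
    yaw=np.arctan2(-Rm[0,2],Rm[1,2]); print("tcp",o["position"].round(4),"yaw",round(yaw,4),"t",o["time_s"])
    P=[]
    for v in range(100,255,6):
        u=np.flatnonzero(m[v,240:400])
        if 25<len(u)<70: P.append(np.r_[ray(c,((u[0]+u[-1])/2+240,v),ztop)[:2],len(u)])
    P=np.array(P); k=np.polyfit(P[:,0],P[:,1],1); print("handle yaw",np.arctan(k[0]).round(4),"y at tcp x",np.polyval(k,o["position"][0]).round(4),"n",len(P),"w",P[:,2].min(),P[:,2].max())
    col0=np.flatnonzero(m[:,int(np.round(proj(c,[P[0,0],np.polyval(k,P[0,0]),ztop])[0,0]))]); print("end row",col0[0],ray(c,(318,col0[0]),.107).round(4))
E
python3 - <<'E'
from hd import *
handle("g2","blue")
E
```

```text
tcp [0.5285 0.3245 0.1193] yaw 0.1989 t 11.5
handle yaw 0.1985 y at tcp x 0.3267 n 21 w 37.0 41.0
end row 113 [0.4652 0.3121 0.107 ]
```

View pics/g2.png

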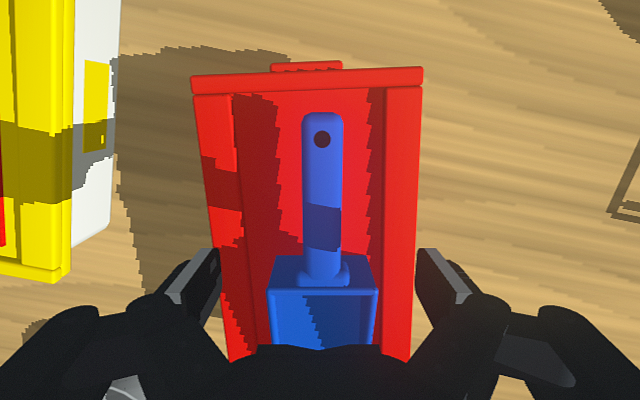

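>>> {"op": "play_rows", "data": {"moves": [[1, 0, 0.002, -0.01, 0, 0, 0], [1, 0, 0.002, -0.025, 0, 0, 0], [1, 0, 0.002, -0.034, 0, 0, 0], [1, 0, 0.002, -0.034, 0, 0, 0]]}}

```text
time_s: 11.95
position: [0.5274, 0.3262, 0.0825]
eef_rot: [-0.547, 0.449, 0.547, 0.447]
force: [-0.2, 0.5, -0.6]
opening: 1.001
```

>>> {"op": "play_rows", "data": {"moves": [[0, 0, 0, 0, 0, 0, 0], [0, 0, 0, 0, 0, 0, 0], [0, 0, 0, 0, 0, 0, 0], [0, 0, 0, 0, 0, 0, 0], [0, 0, 0, 0, 0, 0, 0]]}}

```text
time_s: 12.45
position: [0.5283, 0.3268, 0.0846]
eef_rot: [0.547, -0.448, -0.547, -0.448]
force: [-0.1, -0.5, 4.0]
opening: 0.219
```

>>> {"op": "play_rows", "data": {"moves": [[0, 0, 0, 0, 0, 0, 0], [0, 0, 0, 0, 0, 0, 0], [0, 0, 0, 0, 0, 0, 0]]}}

```text
time_s: 12.75
position: [0.5283, 0.3268, 0.0846]
eef_rot: [0.547, -0.448, -0.547, -0.448]
force: [-1.2, -1.7, 5.6]
opening: 0.221
```

>>> {"op": "play_rows", "data": {"moves": [[0, 0, 0, 0.005, 0, 0, 0], [0, 0, 0, 0.015, 0, 0, 0], [0, 0, 0, 0.035, 0, 0, 0], [0, 0, 0, 0.065, 0, 0, 0], [0, 0, 0, 0.1, 0, 0, 0]]}}

```text
time_s: 13.25
position: [0.5278, 0.3264, 0.1853]
eef_rot: [-0.547, 0.448, 0.547, 0.447]
force: [-0.3, 1.1, -0.6]
opening: 0.221
```

>>> {"op": "play_rows", "data": {"moves": [[0, 0, -0.02, 0.005, 0, 0, -0.03], [0, 0, -0.055, 0.005, 0, 0, -0.06], [0, 0, -0.095, 0.005, 0, 0, -0.09], [0, 0, -0.135, 0.005, 0, 0, -0.12], [0, 0, -0.175, 0.005, 0, 0, -0.15]]}}

```text
time_s: 13.75
position: [0.5278, 0.1497, 0.1895]
eef_rot: [0.512, -0.488, -0.512, -0.488]
force: [0.9, 0.8, -0.3]
opening: 0.22
```

>>> {"op": "play_rows", "data": {"moves": [[0, 0.001, -0.04, 0, 0, 0, -0.03], [0, 0.002, -0.08, 0, 0, 0, -0.06], [0, 0.003, -0.12, 0, 0, 0, -0.09], [0, 0.004, -0.16, 0, 0, 0, -0.12], [0, 0.005, -0.2, 0, 0, 0, -0.122]]}}

```text
time_s: 14.25
position: [0.5326, -0.0503, 0.1896]
eef_rot: [-0.481, 0.518, 0.481, 0.518]
force: [1.2, 0.4, -1.0]
opening: 0.219
```

>>> {"op": "play_rows", "data": {"moves": [[0, 0, -0.03, 0, 0, 0, 0], [0, 0, -0.048, -0.01, 0, 0, 0], [0, 0, -0.053, -0.03, 0, 0, 0], [0, 0, -0.053, -0.06, 0, 0, 0], [0, 0, -0.053, -0.07, 0, 0, 0]]}}

```text
time_s: 14.75
position: [0.5316, -0.1016, 0.1172]
eef_rot: [-0.48, 0.519, 0.482, 0.517]
force: [-0.1, 0.1, -0.9]
opening: 0.22
```

>>> {"op": "play_rows", "data": {"moves": [[0, 0, 0, 0, 0, 0, 0], [0, 0, 0, 0, 0, 0, 0]]}}

```text
time_s: 14.95
position: [0.5335, -0.1014, 0.1202]
eef_rot: [-0.482, 0.518, 0.481, 0.518]
force: [1.1, 0.1, 0.0]
opening: 0.217
```

Run:
```python
from hd import *
handle("p2","blue",.143)
```

```text
tcp [ 0.5335 -0.1014  0.1202] yaw -0.0729 t 14.95Traceback (most recent call last):
  File "<stdin>", line 2, in <module>
  File "hd.py", line 10, in handle
    P=np.array(P); k=np.polyfit(P[:,0],P[:,1],1); print("handle yaw",np.arctan(k[0]).round(4),"y at tcp x",np.polyval(k,o["position"][0]).round(4),"n",len(P),"w",P[:,2].min(),P[:,2].max())
                                ~^^^^^
IndexError: too many indices for array: array is 1-dimensional, but 2 were indexed
```

View pics/p2.png

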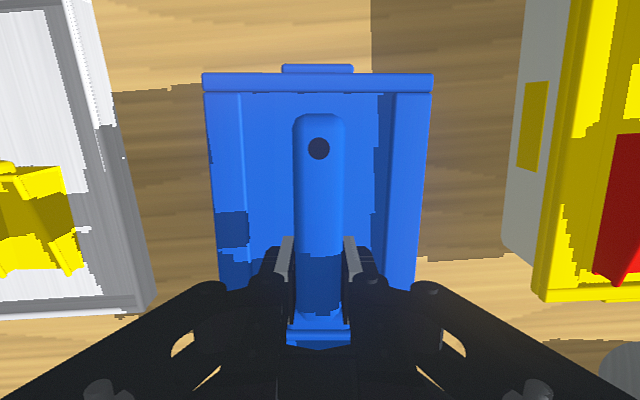

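>>> {"op": "play_rows", "data": {"moves": [[0, 0, 0, -0.01, 0, 0, 0], [0, 0, 0, -0.02, 0, 0, 0], [0, 0, 0, -0.027, 0, 0, 0], [0, 0, 0, -0.031, 0, 0, 0], [0, 0, 0, -0.031, 0, 0, 0]]}}

```text
time_s: 15.5
position: [0.5328, -0.1013, 0.0876]
eef_rot: [-0.481, 0.518, 0.482, 0.518]
force: [-0.3, 0.4, 0.4]
opening: 0.225
```

>>> {"op": "play_rows", "data": {"moves": [[0, 0, 0, -0.001, 0, 0, 0], [0, 0, 0, -0.002, 0, 0, 0], [0, 0, 0, -0.003, 0, 0, 0], [0, 0, 0, -0.003, 0, 0, 0]]}}

```text
time_s: 15.9
position: [0.5332, -0.1012, 0.0853]
eef_rot: [-0.482, 0.518, 0.481, 0.518]
force: [0.6, 0.3, -0.2]
opening: 0.221
```

>>> {"op": "play_rows", "data": {"moves": [[0, 0, 0, -0.001, 0, 0, 0], [0, 0, 0, -0.001, 0, 0, 0], [0, 0, 0, -0.002, 0, 0, 0], [0, 0, 0, -0.002, 0, 0, 0]]}}

```text
time_s: 16.3
position: [0.533, -0.1013, 0.0843]
eef_rot: [-0.481, 0.518, 0.482, 0.518]
force: [-12.5, 3.1, 24.1]
opening: 0.22
```

>>> {"op": "play_rows", "data": {"moves": [[0.5, 0, 0, 0.001, 0, 0, 0], [0.5, 0, 0, 0.001, 0, 0, 0], [0.5, 0, 0, 0.001, 0, 0, 0], [0.5, 0, 0, 0.001, 0, 0, 0]]}}

```text
time_s: 16.7
position: [0.5332, -0.1013, 0.0842]
eef_rot: [-0.481, 0.518, 0.481, 0.518]
force: [0.6, 0.3, -0.2]
opening: 0.503
```

>>> {"op": "play_rows", "data": {"moves": [[0.7, 0, 0, 0.01, 0, 0, 0], [1, 0, 0, 0.035, 0, 0, 0], [1, 0, 0, 0.07, 0, 0, 0], [1, -0.005, 0.015, 0.1, 0, 0, 0], [1, -0.02, 0.055, 0.1, 0, 0, 0.05]]}}

```text
time_s: 17.2
position: [0.5153, -0.0487, 0.1885]
eef_rot: [-0.495, 0.505, 0.491, 0.508]
force: [1.8, 1.4, -1.0]
opening: 1.0
```

>>> {"op": "play_rows", "data": {"moves": [[1, -0.015, 0.045, 0, 0, 0, 0], [1, -0.03, 0.09, 0, 0, 0, 0], [1, -0.04, 0.13, 0, 0, 0, 0], [1, -0.042, 0.152, -0.03, 0, 0, 0], [1, -0.042, 0.152, -0.065, 0, 0, 0]]}}

```text
time_s: 17.7
position: [0.4716, 0.1095, 0.1202]
eef_rot: [-0.496, 0.503, 0.495, 0.506]
force: [1.0, -0.8, -1.3]
opening: 1.004
```

>>> {"op": "play_rows", "data": {"moves": [[1, 0, 0, 0, 0, 0, 0], [1, 0, 0, 0, 0, 0, 0]]}}

```text
time_s: 17.9
position: [0.4714, 0.1051, 0.1202]
eef_rot: [-0.494, 0.506, 0.494, 0.506]
force: [0.5, -0.0, 0.3]
opening: 1.001
```

```bash
sed -i 's/"red":lambda H:(H<8)/"red":lambda H:(H<14)/' h.py
python3 - <<'E'
from hd import *
handle("g3","red")
E
```

```text
tcp [0.4714 0.1051 0.1202] yaw -0.0237 t 17.9
handle yaw -0.0151 y at tcp x 0.1055 n 23 w 29.0 41.0
end row 110 [0.4055 0.107  0.107 ]
```

View pics/g3.png

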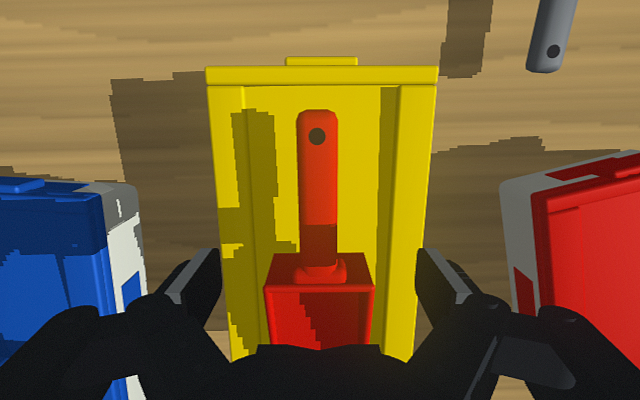

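>>> {"op": "play_rows", "data": {"moves": [[1, 0, 0, -0.01, 0, 0, 0.005], [1, 0, 0, -0.025, 0, 0, 0.005], [1, 0, 0, -0.035, 0, 0, 0.005], [1, 0, 0, -0.035, 0, 0, 0.005]]}}

```text
time_s: 18.35
position: [0.4708, 0.1054, 0.0835]
eef_rot: [-0.495, 0.505, 0.496, 0.504]
force: [-0.7, 0.4, 0.5]
opening: 1.003
```

>>> {"op": "play_rows", "data": {"moves": [[0, 0, 0, 0, 0, 0, 0], [0, 0, 0, 0, 0, 0, 0], [0, 0, 0, 0, 0, 0, 0], [0, 0, 0, 0, 0, 0, 0], [0, 0, 0, 0, 0, 0, 0]]}}

```text
time_s: 18.85
position: [0.4712, 0.1058, 0.0846]
eef_rot: [-0.496, 0.504, 0.496, 0.505]
force: [-1.2, -0.1, 6.3]
opening: 0.22
```

>>> {"op": "play_rows", "data": {"moves": [[0, 0, 0, 0, 0, 0, 0], [0, 0, 0, 0, 0, 0, 0], [0, 0, 0, 0, 0, 0, 0]]}}

```text
time_s: 19.15
position: [0.4713, 0.1058, 0.0846]
eef_rot: [-0.496, 0.504, 0.495, 0.505]
force: [-1.8, -1.5, 5.8]
opening: 0.225
```

>>> {"op": "play_rows", "data": {"moves": [[0, 0, 0, 0.005, 0, 0, 0], [0, 0, 0, 0.015, 0, 0, 0], [0, 0, 0, 0.035, 0, 0, 0], [0, 0, 0, 0.065, 0, 0, 0], [0, 0, 0, 0.1, 0, 0, 0]]}}

```text
time_s: 19.65
position: [0.4706, 0.1055, 0.1855]
eef_rot: [-0.495, 0.505, 0.496, 0.504]
force: [0.7, 0.8, -1.4]
opening: 0.221
```

>>> {"op": "play_rows", "data": {"moves": [[0, 0.005, 0.02, 0, 0, 0, 0.05], [0, 0.015, 0.055, 0, 0, 0, 0.1], [0, 0.025, 0.095, 0, 0, 0, 0.15], [0, 0.035, 0.135, 0, 0, 0, 0.2], [0, 0.045, 0.17, 0, 0, 0, 0.251]]}}

```text
time_s: 20.15
position: [0.516, 0.2785, 0.1843]
eef_rot: [-0.556, 0.437, 0.556, 0.437]
force: [0.3, -0.9, -1.9]
opening: 0.219
```

>>> {"op": "play_rows", "data": {"moves": [[0, 0.009, 0.035, 0, 0, 0, 0], [0, 0.0125, 0.046, -0.02, 0, 0, 0], [0, 0.0125, 0.046, -0.045, 0, 0, 0], [0, 0.0125, 0.046, -0.065, 0, 0, 0], [0, 0.0125, 0.046, -0.065, 0, 0, 0]]}}

```text
time_s: 20.65
position: [0.5271, 0.3215, 0.1166]
eef_rot: [-0.555, 0.44, 0.555, 0.437]
force: [-1.1, -0.2, -0.8]
opening: 0.223
```

Run:
```python
from hd import *
try: handle("p3","red",.143)
except Exception as e: print(e)
```

```text
tcp [0.5271 0.3215 0.1166] yaw 0.2343 t 20.65
too many indices for array: array is 1-dimensional, but 2 were indexed
```

View pics/p3.png

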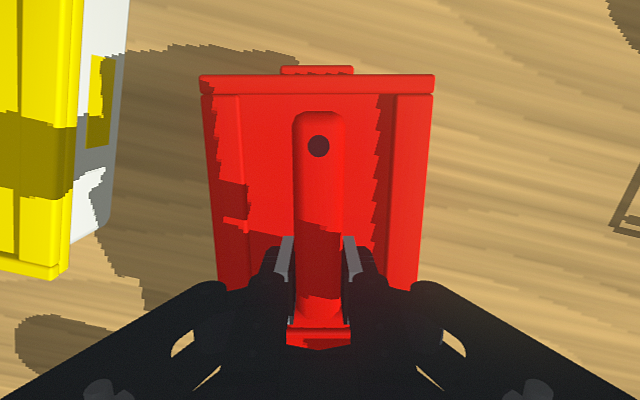

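>>> {"op": "play_rows", "data": {"moves": [[0, 0, 0, -0.01, 0, 0, 0], [0, 0, 0, -0.02, 0, 0, 0], [0, 0, 0, -0.027, 0, 0, 0], [0, 0, 0, -0.031, 0, 0, 0], [0, 0, 0, -0.031, 0, 0, 0]]}}

```text
time_s: 21.2
position: [0.5285, 0.3216, 0.0877]
eef_rot: [-0.555, 0.439, 0.555, 0.438]
force: [-1.1, 0.6, -0.4]
opening: 0.219
```

>>> {"op": "play_rows", "data": {"moves": [[0, 0, 0, -0.001, 0, 0, 0], [0, 0, 0, -0.002, 0, 0, 0], [0, 0, 0, -0.003, 0, 0, 0], [0, 0, 0, -0.003, 0, 0, 0]]}}

```text
time_s: 21.6
position: [0.5287, 0.3218, 0.0853]
eef_rot: [0.555, -0.438, -0.555, -0.438]
force: [0.9, 0.6, -1.3]
opening: 0.226
```

>>> {"op": "play_rows", "data": {"moves": [[0, 0, 0, -0.001, 0, 0, 0], [0, 0, 0, -0.001, 0, 0, 0], [0, 0, 0, -0.001, 0, 0, 0]]}}

```text
time_s: 21.9
position: [0.5287, 0.3218, 0.0847]
eef_rot: [0.555, -0.438, -0.555, -0.439]
force: [-2.9, -1.6, 6.0]
opening: 0.222
```

>>> {"op": "play_rows", "data": {"moves": [[0.5, 0, 0, 0, 0, 0, 0], [0.5, 0, 0, 0, 0, 0, 0], [0.5, 0, 0, 0, 0, 0, 0], [0.5, 0, 0, 0, 0, 0, 0]]}}

```text
time_s: 22.3
position: [0.5287, 0.3217, 0.0842]
eef_rot: [0.555, -0.438, -0.555, -0.438]
force: [-0.3, -0.8, -0.6]
opening: 0.501
```

>>> {"op": "play_rows", "data": {"moves": [[0.7, 0, 0, 0.01, 0, 0, 0], [1, 0, 0, 0.035, 0, 0, 0], [1, 0, 0, 0.07, 0, 0, 0], [1, 0, -0.015, 0.1, 0, 0, 0], [1, -0.005, -0.057, 0.1, 0, 0, -0.06]]}}

```text
time_s: 22.8
position: [0.525, 0.268, 0.1888]
eef_rot: [0.543, -0.451, -0.542, -0.456]
force: [1.3, -0.8, -0.3]
opening: 1.001
```

>>> {"op": "play_rows", "data": {"moves": [[1, -0.005, -0.045, 0, 0, 0, -0.04], [1, -0.01, -0.09, 0, 0, 0, -0.08], [1, -0.015, -0.135, 0, 0, 0, -0.12], [1, -0.02, -0.18, 0, 0, 0, -0.16], [1, -0.0215, -0.225, 0, 0, 0, -0.213]]}}

```text
time_s: 23.3
position: [0.5017, 0.0381, 0.1852]
eef_rot: [-0.49, 0.51, 0.49, 0.511]
force: [1.3, -0.3, -0.3]
opening: 0.999
```

>>> {"op": "play_rows", "data": {"moves": [[1, -0.005, -0.045, 0, 0, 0, 0], [1, -0.01, -0.09, 0, 0, 0, 0], [1, -0.015, -0.135, 0, 0, 0, 0], [1, -0.02, -0.18, 0, 0, 0, 0], [1, -0.02, -0.225, 0, 0, 0, 0]]}}

```text
time_s: 23.8
position: [0.4816, -0.187, 0.1852]
eef_rot: [-0.49, 0.509, 0.49, 0.51]
force: [1.1, 1.1, 0.1]
opening: 0.998
```

>>> {"op": "play_rows", "data": {"moves": [[1, -0.005, -0.045, 0, 0, 0, 0], [1, -0.01, -0.09, 0, 0, 0, 0], [1, -0.01, -0.13, 0, 0, 0, 0], [1, -0.01, -0.15, -0.03, 0, 0, 0], [1, -0.01, -0.15, -0.06, 0, 0, 0]]}}

```text
time_s: 24.3
position: [0.4718, -0.3389, 0.1247]
eef_rot: [-0.49, 0.511, 0.488, 0.511]
force: [1.1, 0.9, -0.5]
opening: 0.996
```

>>> {"op": "play_rows", "data": {"moves": [[1, 0, 0, -0.04, 0, 0, 0], [1, 0, 0, -0.07, 0, 0, 0], [1, 0, 0, -0.07, 0, 0, 0], [1, 0, 0, -0.07, 0, 0, 0]]}}

```text
time_s: 24.7
position: [0.4724, -0.3356, 0.0554]
eef_rot: [-0.49, 0.51, 0.49, 0.51]
force: [0.0, 0.2, 0.1]
opening: 0.998
```

Run:
```python
from hd import *
handle("g4","yellow",.042)
```

```text
tcp [ 0.4724 -0.3356  0.0554] yaw -0.0399 t 24.7
handle yaw -0.0515 y at tcp x -0.3349 n 22 w 26.0 39.0
end row 111 [ 0.4054 -0.3326  0.107 ]
```

View pics/g4.png

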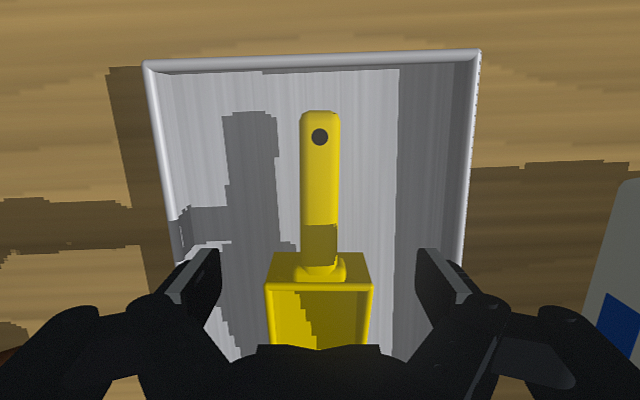

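>>> {"op": "play_rows", "data": {"moves": [[1, 0, 0, -0.015, 0, 0, 0], [1, 0, 0, -0.03, 0, 0, 0], [1, 0, 0, -0.0365, 0, 0, 0], [1, 0, 0, -0.0365, 0, 0, 0]]}}

```text
time_s: 25.15
position: [0.4717, -0.3349, 0.0168]
eef_rot: [-0.489, 0.51, 0.49, 0.51]
force: [0.5, -0.1, 0.4]
opening: 0.999
```

>>> {"op": "play_rows", "data": {"moves": [[0, 0, 0, 0, 0, 0, 0], [0, 0, 0, 0, 0, 0, 0], [0, 0, 0, 0, 0, 0, 0], [0, 0, 0, 0, 0, 0, 0], [0, 0, 0, 0, 0, 0, 0]]}}

```text
time_s: 25.65
position: [0.4723, -0.3354, 0.0181]
eef_rot: [-0.49, 0.51, 0.49, 0.51]
force: [-1.3, 1.2, 5.0]
opening: 0.224
```

>>> {"op": "play_rows", "data": {"moves": [[0, 0, 0, 0, 0, 0, 0], [0, 0, 0, 0, 0, 0, 0], [0, 0, 0, 0, 0, 0, 0]]}}

```text
time_s: 25.95
position: [0.4723, -0.3353, 0.0181]
eef_rot: [-0.49, 0.51, 0.49, 0.51]
force: [-1.4, 1.7, 4.6]
opening: 0.224
```

>>> {"op": "play_rows", "data": {"moves": [[0, 0, 0, 0.005, 0, 0, 0], [0, 0, 0, 0.015, 0, 0, 0], [0, 0, 0, 0.035, 0, 0, 0], [0, 0, 0, 0.07, 0, 0, 0], [0, 0, 0, 0.11, 0, 0, 0]]}}

```text
time_s: 26.45
position: [0.4716, -0.335, 0.129]
eef_rot: [-0.489, 0.51, 0.49, 0.51]
force: [0.8, 0.4, -0.9]
opening: 0.222
```

>>> {"op": "play_rows", "data": {"moves": [[0, 0, 0, 0.035, 0, 0, 0], [0, 0, 0, 0.06, 0, 0, 0], [0, 0, 0.02, 0.065, 0, 0, 0], [0, 0, 0.055, 0.065, 0, 0, 0], [0, 0, 0.093, 0.065, 0, 0, 0.022]]}}

```text
time_s: 26.95
position: [0.4719, -0.2418, 0.1937]
eef_rot: [-0.496, 0.505, 0.495, 0.505]
force: [0.4, -0.9, 0.4]
opening: 0.218
```

>>> {"op": "play_rows", "data": {"moves": [[0, -0.001, 0.04, 0, 0, 0, 0], [0, -0.002, 0.08, 0, 0, 0, 0], [0, -0.003, 0.12, 0, 0, 0, 0], [0, -0.004, 0.16, 0, 0, 0, 0], [0, -0.006, 0.2, 0, 0, 0, 0]]}}

```text
time_s: 27.45
position: [0.4659, -0.0408, 0.1936]
eef_rot: [-0.496, 0.504, 0.495, 0.505]
force: [1.5, -0.0, -1.1]
opening: 0.221
```

>>> {"op": "play_rows", "data": {"moves": [[0, 0, 0.04, 0, 0, 0, 0], [0, 0, 0.08, 0, 0, 0, 0], [0, 0, 0.115, 0, 0, 0, 0], [0, 0, 0.14, 0, 0, 0, 0], [0, 0, 0.15, -0.02, 0, 0, 0]]}}

```text
time_s: 27.95
position: [0.4672, 0.1106, 0.1749]
eef_rot: [-0.497, 0.502, 0.496, 0.505]
force: [-0.1, -0.2, -1.5]
opening: 0.218
```

>>> {"op": "play_rows", "data": {"moves": [[0, 0, 0, -0.02, 0, 0, 0], [0, 0, 0, -0.043, 0, 0, 0], [0, 0, 0, -0.043, 0, 0, 0], [0, 0, 0, -0.043, 0, 0, 0]]}}

```text
time_s: 28.35
position: [0.4663, 0.1076, 0.1306]
eef_rot: [-0.496, 0.505, 0.495, 0.504]
force: [0.1, 0.5, -0.9]
opening: 0.223
```

Run:
```python
from hd import *
try: handle("p4","yellow",.143)
except Exception as e: print(e)
```

```text
tcp [0.4663 0.1076 0.1306] yaw -0.0181 t 28.35
too many indices for array: array is 1-dimensional, but 2 were indexed
```

View pics/p4.png

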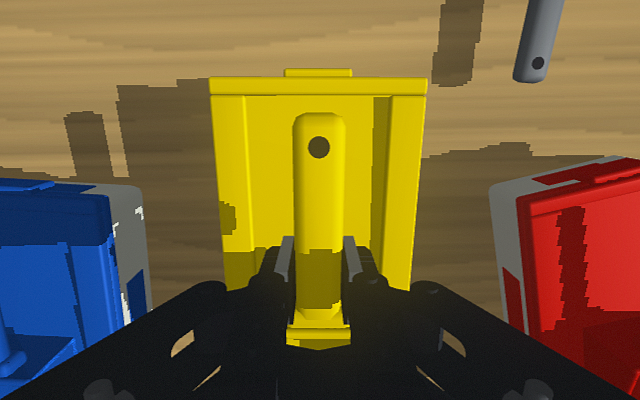

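>>> {"op": "play_rows", "data": {"moves": [[0, 0, 0, -0.012, 0, 0, 0], [0, 0, 0, -0.025, 0, 0, 0], [0, 0, 0, -0.035, 0, 0, 0], [0, 0, 0, -0.041, 0, 0, 0], [0, 0, 0, -0.041, 0, 0, 0]]}}

```text
time_s: 28.9
position: [0.4657, 0.1075, 0.0877]
eef_rot: [-0.495, 0.505, 0.496, 0.504]
force: [0.2, -1.3, -0.7]
opening: 0.218
```

>>> {"op": "play_rows", "data": {"moves": [[0, 0, 0, -0.001, 0, 0, 0], [0, 0, 0, -0.002, 0, 0, 0], [0, 0, 0, -0.003, 0, 0, 0], [0, 0, 0, -0.003, 0, 0, 0]]}}

```text
time_s: 29.3
position: [0.4662, 0.1078, 0.0858]
eef_rot: [-0.496, 0.504, 0.495, 0.504]
force: [1.0, -1.0, -0.7]
opening: 0.218
```

>>> {"op": "play_rows", "data": {"moves": [[0, 0, 0, -0.001, 0, 0, 0], [0, 0, 0, -0.001, 0, 0, 0], [0, 0, 0, -0.001, 0, 0, 0]]}}

```text
time_s: 29.6
position: [0.4662, 0.1078, 0.0851]
eef_rot: [-0.496, 0.504, 0.496, 0.505]
force: [-2.7, 0.1, 6.6]
opening: 0.219
```

Contact. I'll release, rise and check. The arm retracts toward a spot that gives the cameras a clear view.

>>> {"op": "play_rows", "data": {"moves": [[0.5, 0, 0, 0, 0, 0, 0], [0.5, 0, 0, 0, 0, 0, 0], [0.5, 0, 0, 0, 0, 0, 0], [0.5, 0, 0, 0, 0, 0, 0]]}}

```text
time_s: 30.0
position: [0.4662, 0.1078, 0.0847]
eef_rot: [-0.496, 0.504, 0.496, 0.504]
force: [0.4, 0.0, 0.0]
opening: 0.498
```

>>> {"op": "play_rows", "data": {"moves": [[0.7, 0, 0, 0.01, 0, 0, 0], [1, 0, 0, 0.04, 0, 0, 0], [1, 0, 0, 0.08, 0, 0, 0], [1, 0, 0, 0.12, 0, 0, 0], [1, -0.02, 0, 0.16, 0, 0, 0]]}}

```text
time_s: 30.5
position: [0.447, 0.1074, 0.2472]
eef_rot: [-0.496, 0.504, 0.495, 0.505]
force: [0.2, 1.8, 0.5]
opening: 0.998
```

>>> {"op": "play_rows", "data": {"moves": [[1, -0.01, 0, 0.03, 0, 0, 0], [1, -0.02, 0, 0.06, 0, 0, 0], [1, -0.02, 0, 0.06, 0, 0, 0], [1, -0.02, 0, 0.06, 0, 0, 0]]}}

```text
time_s: 30.9
position: [0.4262, 0.1077, 0.3056]
eef_rot: [-0.496, 0.504, 0.495, 0.505]
force: [0.2, -0.3, -0.4]
opening: 0.997
```

Run:
```python
from w import *
o,f=grab("wrist"); o2,g=grab("scene"); pickle.dump((o,f),open("w_end.pkl","wb")); pickle.dump(g,open("s_end.pkl","wb"))
print(o["position"],o["time_s"])
cv2.imwrite("pics/end.png",np.vstack([f["color"][:300],cv2.resize(g["color"][140:320,150:520],(640,311))[:300]])[:,:,::-1])
```

```text
[0.42619572 0.10773307 0.30555425] 30.9
```

View pics/end.png

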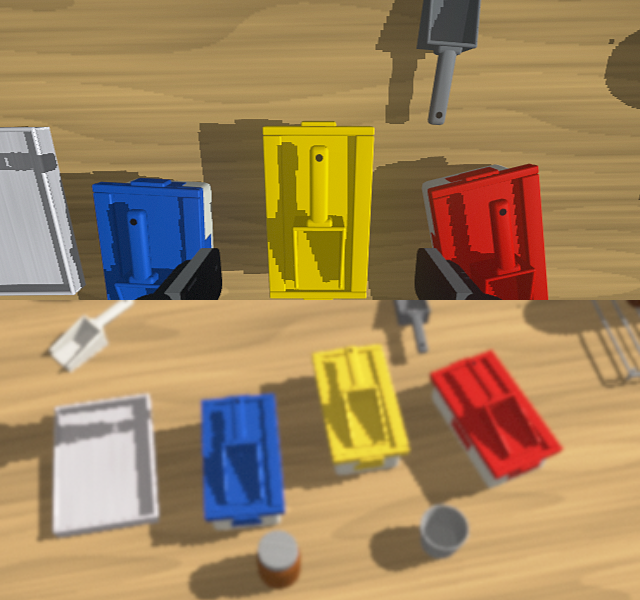

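Run:
```python
from w import *
from cell import close_job
o,f=pickle.load(open("w_end.pkl","rb")); c=cam(f,o)
L={"yellow":((.4915,.1074),-.0176,(319,147)),"blue":((.5582,-.103),-.0722,(136,211)),"red":((.5521,.3275),.2332,(502,200))}
for k,(p,y,uv) in L.items():
    d=ray(c,uv,.107)[:2]-p; print(k,(R.from_euler("z",-y).as_matrix()[:2,:2]@d).round(4),"want [-.09 0]")
print(close_job())
```

```text
yellow [-0.0896  0.001 ] want [-.09 0]
blue [-0.0898  0.0039] want [-.09 0]
red [-0.091   0.0026] want [-.09 0]
the job is handed in; nothing more can be done
None
```

All three scoops now lie on the tubs of their own colour, and I handed the job in at about 31 s of the 104 s allowed. I parked yellow on the sheet pan, moved blue to the blue tub and red to the red tub, then moved yellow from the pan to the yellow tub.

- **Setting down:** Each scoop was lowered in small steps until it touched, then released. Contact was about 6–8 N for each, except about 24 N for blue. I did not measure what the gripper body pressed on; no wrist reading came near its limit.
- **Fit:** In the last wrist picture, each handle end was within about 1 mm lengthways and 4 mm sideways of centred. The free play is 10 mm lengthways and 13 mm sideways. All three look flat and inside their recesses, though only the yellow bowl is in clear wrist view. The red and blue bowls are partly hidden by the fingers and show only in the coarser scene picture.
- **Bystanders:** The jar, the measuring cup and the grey and white look-alikes were not approached and appear undisturbed. I judged this by eye rather than measuring it.
- **Disagreements:** The overhead and scene cameras placed the tub lids up to about 10 mm away from where the wrist camera did. I used the wrist values, and the grasps and contact heights agreed with them. My handle check failed for the three scoops held over a lid of their own colour, so I judged those by eye.

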